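# Stamp a find tag in the bench press

## Robot

A 6-joint arm with a two-finger parallel gripper is mounted at the origin on the work surface. World frame = base frame: x ahead of the robot, y to its left, z up, the work surface at z = 0. Lengths are in mm, angles in rad, forces in N, time in s.
With the tool pointing down it reaches from about 350 to 775 mm from the base axis. Payload 7.3 kg.
Tool frame: the origin (TCP) lies midway between the tips of the shut fingers; the grasp point (between the pads) lies 19 mm behind it; z points along the fingers, y is the line along which they close (so a half turn about z gives the same grasp; the last joint's range is limited). The gripper opens to 92 mm and grips with 3 to 60 N. Pads are 19 mm wide; open, the fingers measure 130 mm over their backs; the gripper's body (75 mm by 190 mm) begins 47 mm behind the grasp point.
Start: joints at [1.166, 0.342, 1.524, -0, 1.275, -0.146], TCP at [134.343, 507.54, 226.741] pointing down, gripper open.
Joint ranges: [-2.53, 2.53], [-0.77, 2.02], [0.04, 2.7], [-1, 4.14], [0.28, 2.66], [-3.11, 3.11]. Speed limits (rad/s): [2.57, 2.57, 3.14, 3.14, 3.14, 3.14].

## Interface

Orientations are given as [roll, pitch, yaw] about the fixed x, y, z axes, in that order (R = Rz(yaw) Ry(pitch) Rx(roll)).
In Python, from plant import readout, vision, order, models gives the robot as it stands. The module is installed in compiled form; this text tells all that it offers.
- The arm moves only by the tool step_arm, never from a script. Its argument "series" is text: rows parted by semicolons, each of 7 numbers parted by spaces: the gripper's target within -1 to 1 (shut at 1, half-way at 0, fully open at -1), then the shift along the tool's x, y, z each as a share of 80 mm, from -1 to 1, then the turn, a rotation vector about the tool's x, y, z each as a share of 2 pi rad, from -1 to 1. In form: jaw x y z ax ay az; .... A call has 1 to 20 rows; each row is the pose to reach, as a shift and turn from the pose commanded when the call began, along the tool's axes at that moment, turning the shorter way round; what a row does not reach only later rows make up. A row lasts 1/10 s, in which the tool goes at most 50 mm and 8.59 degrees, less where a joint would pass 70% of its speed; a pose out of reach is approached as far as the arm can. A call with a number of a shift or a turn outside -1 to 1 is refused whole. A call with a gripper value outside its range is refused whole. The fingers move at their own pace and stop on an object; the grip force is fixed at half the most. Time passes only in rows, so rows that repeat a pose let the fingers close. It gives the time, the measured TCP pose, the force, the opening and the grip force at its end, in the units of the state.
- readout.get_obs(): the state, without advancing time (a new reading comes with each control period).
- vision.capture(name): name is "side" or "top"; returns a dict with "frame" (400x640x3 uint8, red, green, blue), "depth" (400x640 float32, mm along the optical axis (not along the pixel's ray), 0 where there is no reading), "fovy" (degrees; the focal length in pixels is half the picture's height over the tangent of half this angle, whatever the lens; pixels are square), "cx", "cy" (the principal point, pixels), "rvec" (rotation vector, rad) and "tvec" (3), from world to camera coordinates, as OpenCV has them. Camera axes: x right, y down, z forward; pixel columns grow to the right and rows downward; lengths in mm; the calibration is good to about 2 mm. A picture is of the moment at which its call begins.
- order.close_job(): hands the job in; it is judged then, once.
Trained networks look in a picture, given as the dict that the camera call returned (one of the last four; its "shot" number tells which), for a name from the list of things; names that differ only in an ending like _2 or _b are one class to them, and where a whole thing is asked for, a point or a joint stands for the part that bears it (a point fixed in the world has none). Each returns a list of dicts, best first, with "p" (0 to 1); they miss things now and then, are a little off and sometimes report something else, mostly with a low value. They report only what shows in the picture. A call takes as long as a camera call. They do not tell look-alikes from the thing itself.
- models.look_for(picture, thing): "position" ([column, row] in pixels, amid what is visible of it).
- models.pinpoint(picture, thing): "position" ([column, row] in pixels: a listed point, or the origin of a listed thing).
The state is a dict: "time": time; "joint_positions": joint angles; "dq": joint speeds; "tau": joint torques, N m; "tool_pos": TCP position; "tcp_rot": TCP orientation; "contact_force": force on the tool from outside, world axes, zero at the start; "moment": the same for the moment, N m; "grip_width": finger opening in mm; "finger_force": force on a finger pad.
Only numpy, scipy, OpenCV 4.12 (cv2) and the standard library are available. Lean on these libraries where they do the work, as an engineer would, in place of code of your own. Each camera call takes 0.05 s, during which the arm holds its last target. There are 200 camera calls.

## Task

First turn the press's dial to the blue mark. Then draw the blue carrier by its front end out of the rack, set it down on the open table and let it go, take it again by its rib, and slide it tag first into the press until it is fully home against the stop under the press head, and leave it there. Last, push the plunger down to its stop, hold it there for half a second and let it spring back, never pressing it before the dial is set and the carrier is home, and leave the grey spare carrier, pot, jar and brush undisturbed.

Things in the scene. Friction and masses are not known exactly. Their poses are not given: they have to be found in the camera images.
- press: Fixed green C-frame bench press. Origin: on the table, straight below the plunger's axis; z up. Its throat opens to its own -x; the carrier is slid in along +x, axes parallel. Base plate: 10 mm thick, x -110 to +105 mm, y -42 to +42. Head: overhangs x -33 to +100, y -31 to +31, underside 48 mm and top 93 mm above the table.
- lane_mouth (a point): Point on the press's base plate (10 mm above the table), 50 mm to -x of the press origin, where the guide rails begin. The carrier lies on the base plate between two rails 10 mm tall, 58 mm apart from x = -30 to +28 mm, flared out from x = -50 mm. A steel stop at x = +25 mm meets the carrier's front end when it is home.
- die_spot (a point): Point on the press straight under the plunger, 22 mm above the table, where the centre of the tag's top lies when the carrier is home.
- plunger_top (a point): Centre of the top of the plunger's black mushroom cap (46 mm across), 135 mm above the table when up; it moves down with the plunger.
- plunger (a joint): Travel of the sprung plunger in m: 0 up, 0.020 down against its stop. It is pressed straight down; the spring needs about 4 N to start and 11 N at the stop, and returns it by itself.
- dial (a joint): Angle of the dial in rad, growing clockwise seen from above, 0 to 1.8 between end stops. It clicks into four marks: 0 yellow, 0.6 green, 1.2 blue, 1.8 red (coloured dots 43 mm from the axis). It is turned by about 0.07 N m; let go within 0.25 rad of a mark it snaps there.
- dial_grip (a point): On the dial's vertical axis, 66 mm above the table, where to grip its black bar handle (50 mm long, 14 mm thick, 44 to 76 mm above the table, on a disc of 27 mm radius). The bar lies along this point's x axis, its white pointer to -x; at joint 0 that is the press's x axis. The grey housing below is 30 mm tall and fills press x -103 to +13, y +42 to +160 mm.
- rack: Fixed low wooden rack on the table, 200 mm wide (y), 110 mm deep, 61 mm tall, with two bays centred at y = -48 and +48 mm, each 88 mm wide and 53 mm high inside, no floor. Origin: on the table, middle of the open front, which looks to the rack's own +x; the rack lies at x = -110 to 0.
- carrier: Loose blue carrier, 120 to 200 g: plate 150 x 50 x 12 mm (x, y, z), origin at the centre of its underside, z up. White tag at its front end (+x), rib at its rear. It starts on the table in either bay, its rear with the rib under the roof, about 85 mm of its front standing out of the rack. Only the front can be gripped there (across the 50 mm); only the rib is clear of the head when loading.
- tag_center (a point): Centre of the tag (36 x 30 mm) on the top face of the carrier, 50 mm ahead (+x) of the carrier's origin.
- rib_grip (a point): Grip point on the carrier's rib, 50 mm behind (-x) the carrier's origin and 34 mm above its underside. The rib is 44 mm long (x), 12 mm thick (y) and stands from 12 to 42 mm above the carrier's underside.
- spare: Loose grey carrier without a tag, same shape as the blue one, in the rack's other bay, with 35 to 55 mm between the two: a bystander. Origin at the centre of its underside.
- pot: Small terracotta pot, 80 mm tall, 68 mm across, loose, standing beside the lane to the press. Origin at the centre of its underside.
- jar: Amber glass jar with a white cap, 85 mm tall, 60 mm across, loose, standing beside the lane to the press. Origin at the centre of its underside.
- brush: Finds brush, 170 mm long, lying loose on the table near the rack. Origin under its middle.
Not all that is in view belongs to the job. What is shaped like the carrier but orange or pink is not meant.

How it is judged:
By the outcome, as a careful person would: the job done as asked, in the order asked, and still so for the second after the job is handed in, with the robot touching nothing.
It also fails if it takes over 67 s, if anything falls off the work surface, if the arm or the gripper's body presses on something with over 40 N, if the wrist force passes 120 N, or if a joint passes its speed limit or range.

## Working session

There is one attempt and no reset: what is moved stays moved. The work goes in short steps, Python scripts to look and compute and a tool call to move; the robot and the scene stay as the last step left them, time stands still between calls to the robot, and variables do not carry over. Pictures are saved under pics/ and viewed, at most 11 in all, crops included, and the job is handed in when it is done.

Besides the shell and the picture viewer there is one more tool, called after ">>>" as name(argument=value, ...) on one line, values as JSON. step_arm: Moves the arm, as the interface text tells. Shift numbers are shares of 80 mm and turn numbers shares of 2 pi rad, none past 1 either way. Its arguments: {"type":"object","properties":{"series":{"type":"string"}},"required":["series"]}

```bash
mkdir -p pics; cat > h.py <<'E'
import numpy as np, cv2
from scipy.spatial.transform import Rotation as R
from plant import readout, vision, order, models
def cam(c):
    f=200/np.tan(np.radians(c["fovy"])/2); return f,R.from_rotvec(np.ravel(c["rvec"])).as_matrix(),np.ravel(c["tvec"])
def at_z(c,uv,z):  # ray meets plane z
    f,M,t=cam(c); d=M.T@np.array([(uv[0]-c["cx"])/f,(uv[1]-c["cy"])/f,1]); o=-M.T@t
    return o+d*(z-o[2])/d[2]
def cloud(c):
    f,M,t=cam(c); v,u=np.mgrid[:400,:640]; D=c["depth"]
    P=np.stack([(u-c["cx"])/f*D,(v-c["cy"])/f*D,D],-1); return (P-t)@M
def proj(c,p):
    f,M,t=cam(c); q=M@np.array(p)+t; return [q[0]/q[2]*f+c["cx"],q[1]/q[2]*f+c["cy"]]
def save(c,n,box=None,s=1):
    im=c["frame"][:,:,::-1]
    if box: im=im[box[1]:box[3],box[0]:box[2]]
    cv2.imwrite("pics/"+n,cv2.resize(im,None,fx=s,fy=s,interpolation=cv2.INTER_CUBIC))
E
python3 - <<'E'
from h import *
np.set_printoptions(precision=1,suppress=True)
o=readout.get_obs();print(o["tool_pos"],o["tcp_rot"])
H=dict(lane_mouth=10,die_spot=22,plunger_top=135,dial_grip=66,tag_center=12,rib_grip=34,press=0,rack=0,carrier=0,spare=0,pot=0,jar=0,brush=0)
for n in("top","side"):
    c=vision.capture(n);save(c,n+"1.png");print(n,c["fovy"],-cam(c)[1].T@cam(c)[2])
    for k,z in H.items():
        for r in models.pinpoint(c,k)[:3]: print(k,round(r["p"],2),np.array(r["position"]),at_z(c,r["position"],z)[:2])
E
```

```text
[134.2 507.1 226. ] [-3.1 -0.   2.9]
top 52.30777563011237 [ 201.9   66.7 1347.5]
lane_mouth 0.84 [418.1 228.3] [ 487.7 -230.4]
lane_mouth 0.41 [385.8 260.7] [ 366.5 -133.2]
die_spot 0.68 [435.9 231.7] [ 481.3 -286.8]
plunger_top 0.57 [448.2 219.3] [ 500.6 -291.5]
dial_grip 0.75 [430.9 191.3] [ 603.8 -250.7]
tag_center 0.86 [228.9 159.9] [642.7 438.1]
tag_center 0.82 [298.5 213.3] [486.3 172.3]
tag_center 0.73 [256.8 300.8] [186.4 263.7]
rib_grip 0.86 [268.  213.9] [466.6 270. ]
rib_grip 0.74 [259.4 266.1] [294.3 270.1]
rib_grip 0.57 [227.3 130.2] [742.1 457.4]
press 0.78 [437.2 230.9] [ 489.3 -296.9]
press 0.63 [438.7 231.4] [ 488.2 -302. ]
carrier 0.77 [280.2 215.8] [472.3 233.3]
carrier 0.73 [227.2 147.1] [692.9 456.1]
carrier 0.58 [253.6 283.2] [239.8 285. ]
spare 0.85 [284.4 193. ] [553.2 231.2]
pot 0.85 [386.5 175.9] [ 659.9 -110.6]
pot 0.51 [439.2 231.2] [ 489.1 -303.6]
pot 0.27 [432.6 194.5] [ 613.8 -273.6]
jar 0.61 [387.2 260.2] [ 370.  -139.1]
jar 0.28 [435.6 229.4] [ 493.7 -291.2]
brush 0.9 [300.7 155.1] [697.  195.1]
brush 0.65 [281.7 203.2] [516.4 234.9]
brush 0.63 [268.
[... 374 characters left out ...]
06.1 271.1]
tag_center 0.78 [346.4 154.4] [650.1 457.1]
tag_center 0.62 [307.6 215.1] [464.6 162.8]
rib_grip 0.75 [297.7 187.6] [451.9 271.7]
rib_grip 0.75 [246.6 192.8] [294.3 272.5]
rib_grip 0.73 [317.1 201.3] [499.1 195.2]
press 0.74 [348.8 340.5] [ 487.5 -282.5]
rack 0.96 [318.1 198.1] [512.7 251.3]
rack 0.66 [302.3 208.3] [456.2 210.7]
carrier 0.9 [305.3 204.6] [468.1 226.6]
carrier 0.79 [233.4 202.1] [251.3 276.6]
carrier 0.65 [357.  156.5] [688.1 455.5]
spare 0.59 [333.5 194.8] [563.6 259.3]
pot 0.84 [395.8 281. ] [ 650.6 -124. ]
jar 0.68 [287.6 299.4] [ 363.7 -135.2]
jar 0.31 [343.  318.4] [ 488.1 -217.7]
brush 0.69 [348.6 343.1] [ 485.4 -289.4]
brush 0.64 [381.4 204.4] [700.  187.2]
```

View pics/top1.png

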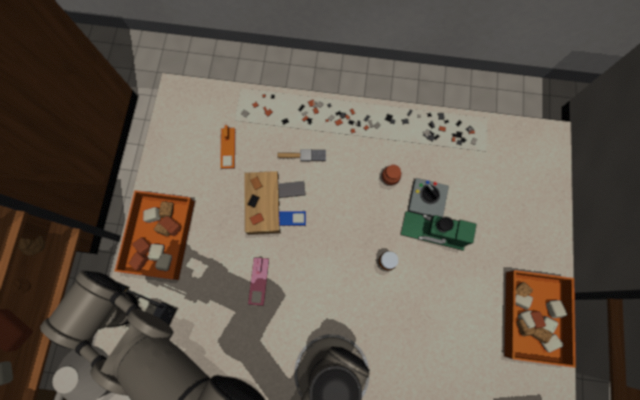

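View pics/side1.png

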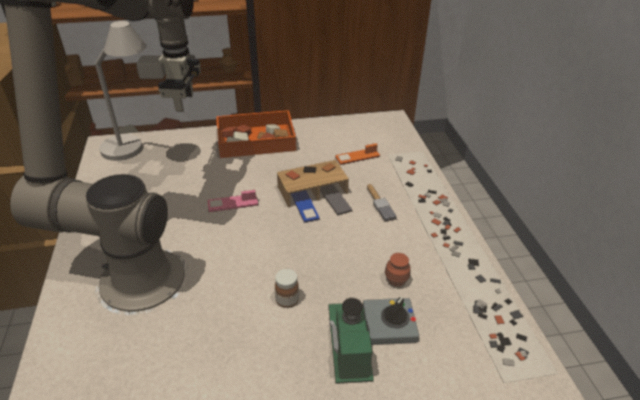

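Candidates for the blue carrier, in top-picture pixels: the blue one in the rack bay (292,218), orange decoy (228,147), pink decoy (259,281) and grey spare (291,190). The blue one with its white tag at (298,218) is the one I want. The press is at (440,229), the dial at (430,192), the pot at (391,174) and the jar at (388,261).

```bash
cat > m.py <<'E'
from h import *
np.set_printoptions(precision=1,suppress=True)
def rect(P):
    (x,y),(w,h),a=cv2.minAreaRect(P[:,:2].astype(np.float32)); 
    if w<h: w,h,a=h,w,a+90
    return np.array([x,y,w,h,(a+90)%180-90])
if __name__=="__main__":
  for n in("top","side"):
    c=vision.capture(n);P=cloud(c);hsv=cv2.cvtColor(c["frame"],cv2.COLOR_RGB2HSV);h,s,v=[hsv[...,i].astype(int) for i in range(3)]
    ok=c["depth"]>0
    g=ok&(h>60)&(h<95)&(s>90)&(P[...,1]<-150)
    z=P[...,2]
    for a,b in((85,100),(3,18)):
        m=g&(z>a)&(z<b);print(n,"green",a,m.sum(),rect(P[m]),np.median(z[m]))
    b=ok&(h>105)&(h<130)&(s>120)&(P[...,1]>100)&(z<60);print("blue",b.sum(),rect(P[b]),np.median(z[b]))
    near=lambda x,y,r:ok&(np.hypot(P[...,0]-x,P[...,1]-y)<r)
    w=near(480,172,90)&(s<60)&(v>140)&(z>6)&(z<30);
    if w.sum()>3: print("tag",w.sum(),rect(P[w]),np.median(z[w]))
    for nm,x,y in(("pot",655,-117),("jar",368,-137)):
        q=near(x,y,60)&(z>15);print(nm,q.sum(),P[q].min(0),P[q].max(0))
    q=near(605,-253,45)&(z>50)&(z<90);print("bar",q.sum(),rect(P[q]),np.median(z[q]))
    q=near(490,-292,40)&(z>115);print("cap",q.sum(),rect(P[q]),np.median(z[q]))
    q=near(540,290,150)&(z>54)&(z<70);print("rack",q.sum(),rect(P[q]),np.median(z[q]))
    q=near(555,180,90)&(z>6)&(z<20)&(P[...,0]>520);print("spare",q.sum(),rect(P[q]) if q.any() else 0)
    if n=="top": save(c,"topP.png",(370,150,490,260),6)
    else: save(c,"sideP.png",(260,150,440,390),3);save(c,"sideR.png",(270,150,390,240),6)
E
python3 m.py
```

```text
top green 85 306 [ 481.  -312.2  122.1   58.5   81.5] 93.18530639365596
top green 3 555 [ 489.6 -282.6  204.3   80.3   83.3] 10.449995509549648
blue 212 [ 774.2  713.7 1081.4  731.3  -86. ] 12.718547148293862
tag 122 [474.4 157.1 149.7 145.    8.8] 11.87630247576924
pot 332 [ 618.9 -150.6   26.1] [679.8 -87.1  87.1]
jar 331 [ 332.4 -159.6   15.3] [ 389.3 -101.7   93.6]
bar 103 [ 603.7 -254.2   49.1   14.    45.3] 73.33921970958122
cap 175 [ 487.6 -284.8   43.7   42.8  -24.8] 134.87204776051178
rack 1917 [502.4 296.1 200.8 110.7  10. ] 62.00056941993925
spare 414 [586.  176.2 160.6 103.4 -82.5]
side green 85 0 [0. 0. 0. 0. 0.] nan
side green 3 0 [0. 0. 0. 0. 0.] nan
blue 142 [464.9 192.   91.9  45.1 -84.5] 11.626982713312199
tag 110 [484.8 176.   96.3  76.8  28.6] 12.32072636885189
pot 663 [ 618.2 -155.3   15.3] [682.9 -93.4  83.5]
jar 751 [ 332.4 -167.4   15. ] [ 391.5 -106.3   88.9]
bar 179 [ 603.7 -256.4   52.5   14.9   45. ] 72.74266226766042
cap 312 [ 487.4 -286.8   47.    43.5   77.4] 133.17291113313428
rack 1396 [502.3 294.7 203.5 118.7  10.5] 60.87263142283223
spare 397 [585.  211.9 127.4  94.9 -79.4]
  return _methods._mean(a, axis=axis, dtype=dtype,
  ret = ret.dtype.type(ret / rcount)
```

View pics/topP.png

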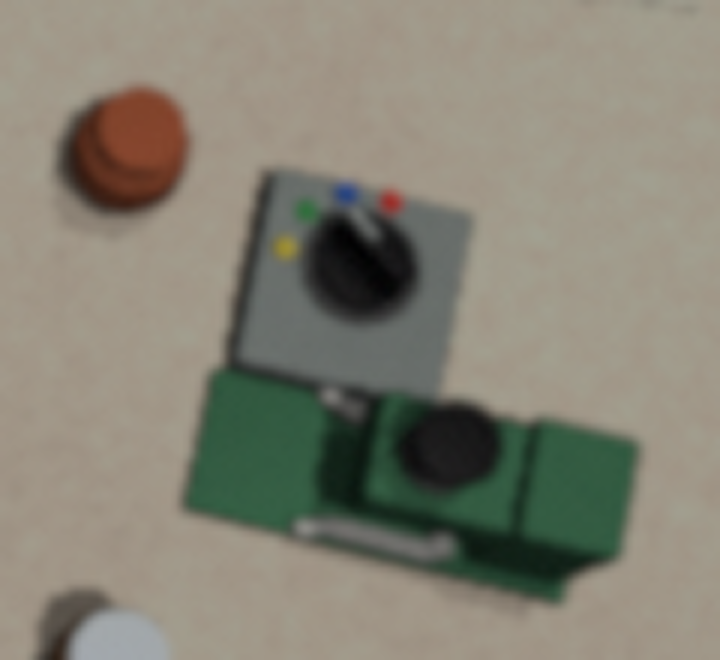

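View pics/sideR.png

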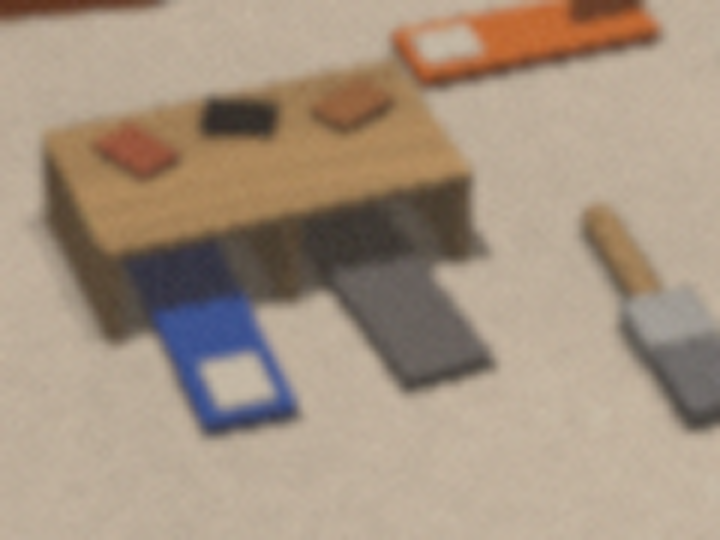

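The blue carrier lies in the left bay (side crop, tag at (237,380)) and the grey spare is beside it. The dial's pointer is between green and blue as seen in the top crop, so I'll fit the edges for accurate yaws.

```bash
cat >> h.py <<'E'
def edge(c,a,b,z,w=10,chan=None):
    """refine world line a-b at height z to strongest image edge; returns mid point, direction deg, n, rms"""
    im=cv2.GaussianBlur(c["frame"],(0,0),.6).astype(np.float32)
    a,b=np.array(a,float),np.array(b,float)
    for k in range(3):
        d=(b-a)/np.hypot(*(b-a)); n=np.array([-d[1],d[0]]); o=np.arange(-w,w+.1,.5); pts=[]
        for s in np.linspace(.06,.94,40):
            q=a+s*(b-a); uv=np.array([proj(c,[*(q+n*t),z]) for t in o],np.float32)
            col=cv2.remap(im,uv[:,0].reshape(-1,1),uv[:,1].reshape(-1,1),cv2.INTER_CUBIC)[:,0]
            g=np.abs(np.gradient(col,axis=0)).sum(1); g=g-np.median(g); g[g<0]=0
            i=g.argmax(); j=slice(max(i-5,0),i+6); pts.append(q+n*(o[j]*g[j]).sum()/max(g[j].sum(),1e-6))
        p=np.array(pts,np.float32); vx,vy,x0,y0=cv2.fitLine(p,cv2.DIST_HUBER,0,.5,.01).ravel()
        v=np.array([vx,vy]); v*=np.sign(v@d); p0=np.array([x0,y0]); 
        a,b=p0+v*((a-p0)@v),p0+v*((b-p0)@v); w=max(w*.6,4)
    r=(p-p0)@np.array([-v[1],v[0]])
    return a,b,np.degrees(np.arctan2(v[1],v[0])),np.median(np.abs(r))
E
python3 - <<'E'
from h import *
from m import rect
np.set_printoptions(precision=1,suppress=True)
yaw=np.radians(-97.);O=np.array([487.5,-285.8]);Rz=np.array([[np.cos(yaw),-np.sin(yaw)],[np.sin(yaw),np.cos(yaw)]])
pw=lambda x,y:O+Rz@[x,y]
cy=np.radians(-83);C=np.array([457.,222.]);Rc=np.array([[np.cos(cy),-np.sin(cy)],[np.sin(cy),np.cos(cy)]])
cw=lambda x,y:C+Rc@[x,y]
L=dict(base_ymin=(pw(-110,-42),pw(100,-42),10),base_back=(pw(-110,-42),pw(-110,42),10),hs_ymax=(pw(-103,160),pw(13,160),30),hs_xmax=(pw(13,60),pw(13,160),30),head_ymin=(pw(-33,-31),pw(100,-31),93),head_ymax=(pw(-20,31),pw(100,31),93),head_x=(pw(100,-31),pw(100,31),93),
 car_yp=(cw(5,25),cw(75,25),12),car_ym=(cw(5,-25),cw(75,-25),12),car_front=(cw(75,-25),cw(75,25),12))
for n in("top","side"):
    c=vision.capture(n)
    for k,(a,b,z) in L.items():
        a,b,d,r=edge(c,a,b,z); s="" 
        if k[0] in"bh":
            s=np.round([Rz.T@(a-O),Rz.T@(b-O)],1).tolist()
        print(n,k,a,b,round(d,1),round(float(r),2),s)
    f=cw(0,0)
E
```

```text
top base_ymin [ 457.3 -171.3] [ 432.8 -379.8] -96.7 0.8 [[-110.0, -43.9], [100.0, -42.8]]
top base_back [ 459.4 -170.2] [ 542.7 -181.2] -7.5 0.47 [[-111.3, -42.0], [-110.6, 42.0]]
top hs_ymax [ 658.4 -203. ] [ 644.6 -318.2] -96.9 0.65 [[-103.0, 159.6], [13.0, 159.8]]
top hs_xmax [ 545.5 -305.9] [ 644.8 -317.6] -6.7 0.27 [[12.9, 60.0], [12.4, 160.0]]
top head_ymin [ 445.8 -249.5] [ 451.7 -381.2] -87.4 2.02 [[-30.9, -45.8], [99.0, -23.9]]
top head_ymax [ 518.6 -269.6] [ 511.9 -389.2] -93.2 1.06 [[-19.9, 28.9], [99.6, 36.8]]
top head_x [ 444.2 -383.3] [ 505.6 -392.1] -8.2 0.39 [[102.1, -31.0], [103.3, 30.9]]
top car_yp [490.3 219.8] [487.  150.7] -92.7 1.26 
top car_ym [439.8 214.8] [446.3 145.1] -84.7 0.74 
top car_front [443.5 139.3] [487.3 159.3] 24.6 1.39 
side base_ymin [ 457.5 -171.3] [ 432.9 -379.8] -96.7 0.4 [[-110.0, -43.7], [100.0, -42.8]]
side base_back [ 459.8 -178.1] [ 541.3 -166. ] 8.4 2.43 [[-103.6, -40.6], [-125.4, 38.8]]
side hs_ymax [ 657.6 -202.9] [ 643.8 -318.1] -96.8 0.29 [[-103.0, 158.7], [13.0, 159.1]]
side hs_xmax [ 545.2 -308.1] [ 644.4 -320.5] -7.1 0.25 [[15.1, 60.0], [15.3, 160.0]]
side head_ymin [ 457.8 -248.8] [ 438.1 -380.3] -98.5 0.41 [[-33.1, -34.0], [99.8, -37.5]]
side head_ymax [ 521.1 -269.8] [ 511.6 -389.3] -94.6 0.81 [[-20.0, 31.4], [99.8, 36.5]]
side head_x [ 445.1 -375.8] [ 506.7 -382.6] -6.3 0.25 [[94.5, -31.1], [93.7, 30.8]]
side car_yp [489.2 220. ] [485.8 150.8] -92.8 1.34 
side car_ym [435.8 214.4] [444.7 144.9] -82.7 0.3 
side car_front [451.7 129.7] [484.5 160.7] 43.4 1.67
```

Press: origin about (487,-286), yaw -96.8°. Dial axis: (603.7,-255.3), with the bar at 45°, so the blue mark needs 14.5°. I'm moving towards the dial at safe height; the travel runs almost exactly along the tool's (-x,-y) diagonal.

>>> step_arm(series="-1 -1 -1 0 0 0 0;-1 -1 -1 0 0 0 0;-1 -1 -1 0 0 0 0;-1 -1 -1 0 0 0 0")

```text
time: 2.0
tool_pos: [192.0, 408.7, 227.1]
tcp_rot: [3.141, 0.0, 2.88]
contact_force: [-0.1, 0.4, -0.2]
grip_width: 91.7
finger_force: 0.0
```

>>> step_arm(series="-1 -1 -1 0 0 0 0;-1 -1 -1 0 0 0 0;-1 -1 -1 0 0 0 0;-1 -1 -1 0 0 0 0")

```text
time: 2.4
tool_pos: [248.9, 311.8, 227.0]
tcp_rot: [3.141, 0.0, 2.88]
contact_force: [-0.5, 0.6, -0.1]
grip_width: 91.9
finger_force: 0.0
```

>>> step_arm(series="-1 -1 -1 0 0 0 0;-1 -1 -1 0 0 0 0;-1 -1 -1 0 0 0 0;-1 -1 -1 0 0 0 0")

```text
time: 2.8
tool_pos: [305.9, 214.4, 226.9]
tcp_rot: [3.141, 0.0, 2.88]
contact_force: [0.0, 1.4, 0.4]
grip_width: 91.4
finger_force: 0.0
```

```bash
cat >> h.py <<'E'
def plan(x,y,z,yawdeg):
    """shares of shift/turn from here to a pose with tool down"""
    o=readout.get_obs(); p=np.array(o["tool_pos"]); Rt=R.from_euler("xyz",o["tcp_rot"])
    T=R.from_euler("xyz",[np.pi,0,np.radians(yawdeg)])
    s=Rt.inv().apply(np.array([x,y,z])-p)/80; r=(Rt.inv()*T).as_rotvec()/(2*np.pi)
    print("t",o["time"],"pos",np.round(p,1),"yaw",np.round(np.degrees(o["tcp_rot"]),2),"q",np.round(o["joint_positions"],2),"F",np.round(o["contact_force"],1),"w",round(o["grip_width"],1))
    print("shift",np.round(s,4),"turn",np.round(r,4))
E
python3 -c "
from h import *
plan(603.7,-255.3,150,45)"
```

```text
t 2.8 pos [305.9 214.4 226.9] yaw [1.7995e+02 2.0000e-02 1.6504e+02] q [ 0.4   0.06  1.89  0.    1.19 -0.91] F [0.  1.4 0.4] w 91.4
shift [-5.1113 -4.7119  0.9585] turn [ 1.000e-04 -1.000e-04  3.334e-01]
```

>>> step_arm(series="-1 -1 -1 0 0 0 0;-1 -1 -1 0 0 0 0;-1 -1 -1 0 0 0 0;-1 -1 -1 0 0 0 0")

```text
time: 3.2
tool_pos: [362.8, 116.8, 226.7]
tcp_rot: [3.141, 0.0, 2.881]
contact_force: [0.4, -0.3, -0.2]
grip_width: 91.9
finger_force: 0.0
```

>>> step_arm(series="-1 -1 -1 0 0 0 0;-1 -1 -1 0 0 0 0;-1 -1 -1 0 0 0 0;-1 -1 -1 0 0 0 0")

```text
time: 3.6
tool_pos: [419.3, 19.3, 226.4]
tcp_rot: [3.141, -0.001, 2.882]
contact_force: [1.3, -0.1, -0.3]
grip_width: 91.8
finger_force: 0.0
```

>>> step_arm(series="-1 -1 -1 0 0 0 0;-1 -1 -1 0 0 0 0;-1 -1 -1 0 0 0 0;-1 -1 -1 0 0 0 0")

```text
time: 4.0
tool_pos: [475.8, -78.2, 226.2]
tcp_rot: [3.141, -0.001, 2.882]
contact_force: [0.1, 0.9, -0.7]
grip_width: 91.9
finger_force: 0.0
```

>>> step_arm(series="-1 -1 -1 0 0 0 0.3334;-1 -1 -1 0 0 0 0.3334;-1 -1 -1 0 0 0 0.3334;-1 -1 -1 0 0 0 0.3334;-1 -1 -1 0 0 0 0.3334;-1 -1 -1 0 0 0 0.3334;-1 -1 -1 0 0 0 0.3334;-1 -1 -1 0 0 0 0.3334;-1 -1 -1 0 0 0 0.3334;-1 -1 -1 0 0 0 0.3334;-1 -1 -1 0 0 0 0.3334;-1 -1 -1 0 0 0 0.3334;-1 -1 -1 0 0 0 0.3334;-1 -1 -1 0 0 0 0.3334;-1 -1 -1 0 0 0 0.3334")

```text
time: 5.5
tool_pos: [532.1, -173.8, 226.9]
tcp_rot: [-3.14, -0.001, 0.789]
contact_force: [-0.1, -0.7, 0.5]
grip_width: 91.5
finger_force: 0.0
```

```bash
python3 -c "
from h import *
plan(603.7,-255.3,150,45)"
```

```text
t 5.5 pos [ 532.1 -173.8  226.9] yaw [-1.7993e+02 -3.0000e-02  4.5220e+01] q [-0.45  0.41  1.43  0.    1.31  0.33] F [-0.1 -0.7  0.5] w 91.5
shift [-0.0937  1.3539  0.9598] turn [-0.0002 -0.0001  0.0006]
```

>>> step_arm(series="-1 -0.09 1 0 0 0 0;-1 -0.09 1 0 0 0 0;-1 -0.09 1 0 0 0 0")

```text
time: 5.8
tool_pos: [585.5, -238.9, 225.8]
tcp_rot: [-3.141, -0.0, 0.792]
contact_force: [0.2, 0.5, -0.2]
grip_width: 91.4
finger_force: 0.0
```

>>> step_arm(series="0 0 0.355 0.5 0 0 0;-0.2 0 0.355 1 0 0 0;-0.2 0 0.355 1 0 0 0;-0.2 0 0.355 1 0 0 0")

```text
time: 6.2
tool_pos: [603.9, -256.8, 147.2]
tcp_rot: [-3.14, -0.0, 0.791]
contact_force: [0.4, 0.0, 0.1]
grip_width: 64.4
finger_force: 0.0
```

```bash
python3 -c "
from h import *
plan(603.7,-255.3,48,45)"
```

```text
t 6.2 pos [ 603.9 -256.8  147.2] yaw [-179.89   -0.     45.32] q [-0.52  0.65  1.24  0.    1.26  0.26] F [0.4 0.  0.1] w 64.4
shift [ 0.0113 -0.0131  1.2406] turn [-0.0003 -0.      0.0009]
```

>>> step_arm(series="-0.2 0.01 -0.01 0.5 0 0 0;-0.2 0.01 -0.01 1 0 0 0;-0.2 0.01 -0.01 1 0 0 0")

```text
time: 6.5
tool_pos: [602.2, -255.4, 64.5]
tcp_rot: [-3.135, 0.001, 0.79]
contact_force: [-1.1, 0.4, -0.8]
grip_width: 55.2
finger_force: 0.0
```

>>> step_arm(series="-0.2 0 0 0.24 0 0 0;-0.2 0 0 0.24 0 0 0;1 0 0 0.24 0 0 0;1 0 0 0.24 0 0 0;1 0 0 0.24 0 0 0;1 0 0 0.24 0 0 0;1 0 0 0.24 0 0 0;1 0 0 0.24 0 0 0")

```text
time: 7.3
tool_pos: [603.2, -256.7, 47.7]
tcp_rot: [-3.139, 0.0, 0.788]
contact_force: [-3.0, 0.8, -0.9]
grip_width: 13.6
finger_force: 30.0
```

>>> step_arm(series="1 0 0 0 0 0 0.023;1 0 0 0 0 0 0.045;1 0 0 0 0 0 0.068;1 0 0 0 0 0 0.09;1 0 0 0 0 0 0.09;1 0 0 0 0 0 0.09;1 0 0 0 0 0 0.09;-0.2 0 0 0 0 0 0.09;-0.2 0 0 0 0 0 0.09;-0.2 0 0 0 0 0 0.09;-0.2 0 0 0 0 0 0.09")

```text
time: 8.4
tool_pos: [604.2, -257.7, 47.4]
tcp_rot: [3.142, -0.0, 0.222]
contact_force: [0.2, -0.1, 0.6]
grip_width: 41.0
finger_force: 0.0
```

>>> step_arm(series="-0.2 0 0 -0.5 0 0 0;-0.2 0 0 -1 0 0 0;-0.2 0 0 -1 0 0 0")

```text
time: 8.7
tool_pos: [607.2, -259.3, 134.0]
tcp_rot: [3.134, -0.009, 0.223]
contact_force: [-0.2, -0.1, 0.2]
grip_width: 54.7
finger_force: 0.0
```

>>> step_arm(series="-0.2 0 0 -0.5 0 0 0;-1 0 0 -1 0 0 0;-1 0 0 -1 0 0 0")

```text
time: 9.0
tool_pos: [606.6, -258.9, 213.8]
tcp_rot: [3.134, -0.008, 0.223]
contact_force: [1.1, -0.0, 1.5]
grip_width: 66.8
finger_force: 0.0
```

```bash
python3 - <<'E'
from h import *
plan(470,160,120,95)
c=vision.capture("side");P=cloud(c);z=P[...,2]
from m import rect
q=(np.hypot(P[...,0]-603.7,P[...,1]+255.3)<40)&(z>55)&(z<90);print(q.sum(),rect(P[q]))
save(c,"s2.png",(330,250,450,370),5)
E
```

```text
t 9.0 pos [ 606.6 -258.9  213.8] yaw [179.57  -0.48  12.75] q [-0.52  0.6   1.14  0.    1.39  0.83] F [ 1.1 -0.   1.5] w 66.8
shift [-0.5188 -5.4928  1.126 ] turn [ 2.000e-03 -2.000e-04 -2.285e-01]
200 [ 603.6 -256.4   50.    17.2   12.2]
```

View pics/s2.png

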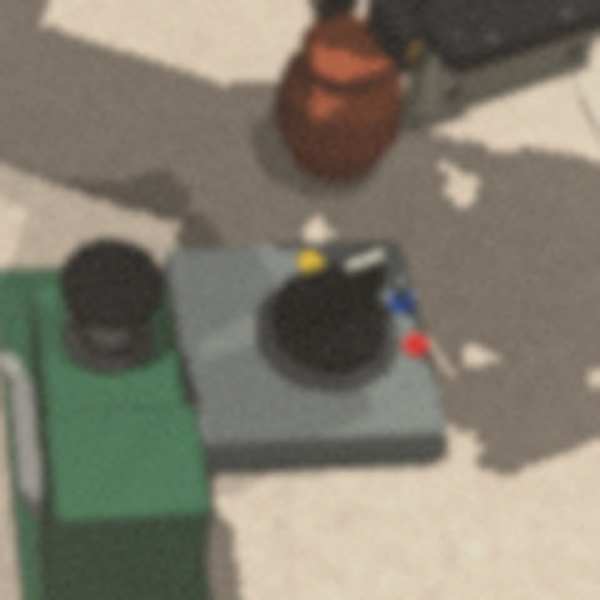

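The pointer is now at about 1.2 rad and the bar measures 12°; I'll confirm it against the blue dot numerically and measure the blue carrier.

```bash
cat > car.py <<'E'
from h import *
from m import rect
np.set_printoptions(precision=1,suppress=True)
def blue(c,box,zt=12):
    """blue plate top incl. tag: world rect at z zt, box=(x0,x1,y0,y1)"""
    hsv=cv2.cvtColor(c["frame"],cv2.COLOR_RGB2HSV).astype(int);h,s,v=[hsv[...,i] for i in range(3)]
    P=cloud(c);m=(h>103)&(h<132)&(s>110)&(c["depth"]>0)&(P[...,0]>box[0])&(P[...,0]<box[1])&(P[...,1]>box[2])&(P[...,1]<box[3])
    n,lab,st,_=cv2.connectedComponentsWithStats(m.astype(np.uint8)); i=1+st[1:,4].argmax(); vv,uu=np.nonzero(lab==i)
    W=np.array([at_z(c,(u+du,w+dv),zt) for u,w in zip(uu,vv) for du in(-.5,.5) for dv in(-.5,.5)])
    return len(vv),rect(W),P[lab==i][:,2].mean(),(uu.min(),uu.max(),vv.min(),vv.max())
E
python3 - <<'E'
from car import *
for n in("top","side"):
    c=vision.capture(n)
    print(n,blue(c,(400,530,100,300)))
    if n=="side":
        d=np.array([603.7,-255.8])
        for uv,z in(((410.4,310.6),30),((403,302),76),((392,302.2),30)):
            w=at_z(c,uv,z)[:2]-d;print(uv,np.hypot(*w),np.degrees(np.arctan2(w[1],w[0])))
        save(c,"s3.png",(285,170,345,230),10)
    for k,z in(("tag_center",12),):
        for r in models.pinpoint(c,k)[:4]:print(k,r["p"],at_z(c,r["position"],z))
    for s in(25,-25):
        for y in(-84,):
            a=np.radians(y);C=np.array([465,192.]);x=np.array([np.cos(a),np.sin(a)]);yv=np.array([-x[1],x[0]])
            print(edge(c,C-30*x+s*yv,C+38*x+s*yv,12,7))
    print("front",edge(c,C+46*x-20*yv,C+46*x+20*yv,12,9))
E
```

```text
top (203, array([467.9, 190.1,  87.7,  44.4, -82.6]), np.float64(12.708344151333751), (np.int64(280), np.int64(305), np.int64(212), np.int64(224)))
tag_center 0.75 [646.5 448.4  12. ]
tag_center 0.61 [188.9 263.8  12. ]
tag_center 0.57 [481.2 171.9  12. ]
(array([490. , 224.3]), array([487.5, 157.1]), np.float32(-92.07169), np.float32(1.3555684))
(array([440. , 219.5]), array([445. , 151.7]), np.float32(-85.79721), np.float32(0.47371358))
front (array([449., 148.]), array([487.6, 155.9]), np.float32(11.63556), np.float32(1.336504))
side (171, array([464.4, 190.4, 101.8,  50.3, -84.7]), np.float64(11.276990040604005), (np.int64(296), np.int64(313), np.int64(199), np.int64(220)))
(410.4, 310.6) 43.45044507137819 12.396113214174088
(403, 302) 16.27277983044089 7.0959987004098934
(392, 302.2) 42.4048803124686 81.39581733003506
tag_center 0.92 [637.4 457.4  12. ]
tag_center 0.88 [478.2 176.7  12. ]
tag_center 0.71 [191.4 258.1  12. ]
(array([489.2, 224.4]), array([485.9, 157.1]), np.float32(-92.85564), np.float32(1.5818473))
(array([435., 219.]), array([444. , 151.6]), np.float32(-82.35166), np.float32(0.3923453))
front (array([450.2, 143.4]), array([487.1, 156.7]), np.float32(19.906036), np.float32(1.4463217))
```

View pics/s3.png

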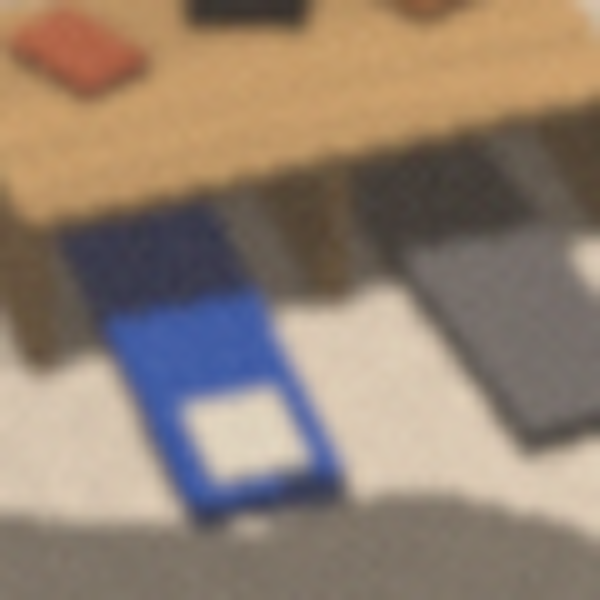

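Dial confirmed: the blue dot is at 12.4° and the bar at 12.2°. Carrier: yaw about -82.6°, front at y about 149, centreline x about 468. Going to its front with the jaws part open so as to clear the spare.

>>> step_arm(series="-0.5 -0.26 -1 0 0 0 -0.236;-0.5 -0.26 -1 0 0 0 -0.236;-0.5 -0.26 -1 0 0 0 -0.236;-0.5 -0.26 -1 0 0 0 -0.236;-0.5 -0.26 -1 0 0 0 -0.236;-0.5 -0.26 -1 0 0 0 -0.236;-0.5 -0.26 -1 0 0 0 -0.236;-0.5 -0.26 -1 0 0 0 -0.236;-0.5 -0.26 -1 0 0 0 -0.236;-0.5 -0.26 -1 0 0 0 -0.236;-0.5 -0.26 -1 0 0 0 -0.236")

```text
time: 10.35
tool_pos: [565.6, -183.9, 206.0]
tcp_rot: [-3.139, -0.002, 1.706]
contact_force: [-0.1, 0.9, 0.2]
grip_width: 68.8
finger_force: 0.0
```

>>> step_arm(series="-0.5 1 -0.1 0 0 0 0;-0.5 1 -0.1 0 0 0 0;-0.5 1 -0.1 0 0 0 0")

```text
time: 10.65
tool_pos: [546.3, -102.5, 206.9]
tcp_rot: [-3.14, -0.002, 1.705]
contact_force: [-0.5, -0.5, 0.7]
grip_width: 68.9
finger_force: 0.0
```

>>> step_arm(series="-0.5 1 -0.1 0 0 0 0;-0.5 1 -0.1 0 0 0 0;-0.5 1 -0.1 0 0 0 0")

```text
time: 10.95
tool_pos: [527.9, -25.1, 207.1]
tcp_rot: [-3.14, -0.001, 1.706]
contact_force: [0.5, -0.4, 0.0]
grip_width: 69.1
finger_force: 0.0
```

>>> step_arm(series="-0.5 1 -0.1 0 0 0 0;-0.5 1 -0.1 0 0 0 0;-0.5 1 -0.1 0 0 0 0")

```text
time: 11.25
tool_pos: [509.7, 52.3, 207.2]
tcp_rot: [-3.141, -0.001, 1.706]
contact_force: [0.7, -0.1, -0.4]
grip_width: 68.5
finger_force: 0.0
```

```bash
python3 -c "
from h import *
plan(468.5,167,80,97.4)"
```

```text
t 11.25 pos [509.7  52.3 207.2] yaw [-1.7996e+02 -4.0000e-02  9.7740e+01] q [-0.05  0.34  1.59  0.    1.22 -0.18] F [ 0.7 -0.1 -0.4] w 68.5
shift [ 1.4889 -0.3166  1.5911] turn [-0.0001 -0.0001  0.0009]
```

>>> step_arm(series="-0.5 0.75 -0.16 0.3 0 0 0;-0.5 0.75 -0.16 0.6 0 0 0;-0.5 0.75 -0.16 0.6 0 0 0")

```text
time: 11.55
tool_pos: [487.4, 108.2, 156.2]
tcp_rot: [-3.135, -0.0, 1.705]
contact_force: [-0.6, -0.7, -0.2]
grip_width: 68.9
finger_force: 0.0
```

>>> step_arm(series="-0.5 0.74 -0.16 0.5 0 0 0;-0.5 0.74 -0.16 0.98 0 0 0;-0.5 0.74 -0.16 0.98 0 0 0;-0.5 0.74 -0.16 0.98 0 0 0")

```text
time: 11.95
tool_pos: [469.7, 164.0, 81.1]
tcp_rot: [-3.14, 0.001, 1.705]
contact_force: [0.7, -0.6, 0.3]
grip_width: 69.1
finger_force: 0.0
```

```bash
python3 - <<'E'
from h import *
plan(468.5,167,4,97.4)
c=vision.capture("side");save(c,"s4.png",(250,110,380,240),5)
E
```

```text
t 11.95 pos [469.7 164.   81.1] yaw [-1.7992e+02  3.0000e-02  9.7660e+01] q [ 0.18  0.47  1.79 -0.    0.89  0.05] F [ 0.7 -0.6  0.3] w 69.1
shift [ 0.0395 -0.0085  0.9636] turn [-0.0002  0.0001  0.0007]
```

View pics/s4.png

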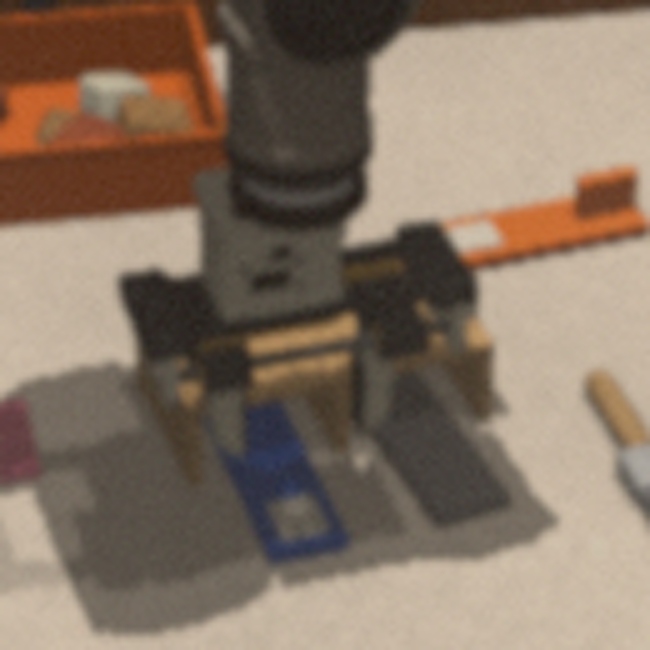

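The fingers straddle the blue plate (tips at about (228,440) and (372,420), plate between), clear of the spare. Descending, gripping, then drawing out.

>>> step_arm(series="-0.5 0.03 0 0.5 0 0 0;-0.5 0.03 0 0.9 0 0 0;-0.5 0.03 0 0.96 0 0 0;-0.5 0.03 0 0.96 0 0 0;1 0.03 0 0.96 0 0 0;1 0.03 0 0.96 0 0 0;1 0.03 0 0.96 0 0 0;1 0.03 0 0.96 0 0 0;1 0.03 0 0.96 0 0 0")

```text
time: 12.9
tool_pos: [469.6, 167.7, 5.7]
tcp_rot: [3.139, -0.0, 1.705]
contact_force: [-0.2, -1.0, 7.3]
grip_width: 49.5
finger_force: 30.0
```

```bash
python3 -c "
from h import *
plan(468.5,167,4,97.4)"
```

```text
t 12.9 pos [469.6 167.7   5.7] yaw [179.83  -0.    97.72] q [ 0.19  0.59  1.85 -0.    0.7   0.05] F [-0.2 -1.   7.3] w 49.5
shift [-0.0068 -0.0155  0.0214] turn [ 0.0005 -0.      0.0009]
```

>>> step_arm(series="1 0 0 -0.02 0 0 0;1 -0.2 0 -0.02 0 0 0;1 -0.4 0 -0.02 0 0 0;1 -0.6 0 -0.02 0 0 0;1 -0.8 0 -0.02 0 0 0;1 -1 0 -0.02 0 0 0;1 -1 0 -0.02 0 0 0")

```text
time: 13.6
tool_pos: [479.5, 87.0, 6.0]
tcp_rot: [-3.141, 0.0, 1.704]
contact_force: [0.1, -0.4, -1.1]
grip_width: 49.6
finger_force: 30.0
```

>>> step_arm(series="1 -0.2 0 0 0 0 0;1 -0.4 0 0 0 0 0;1 -0.6 0 0 0 0 0;1 -0.8 0 0 0 0 0;1 -0.8 0 0 0 0 0;1 -0.8 0 0.03 0 0 0;-0.5 -0.8 0 0.03 0 0 0;-0.5 -0.8 0 0.03 0 0 0;-0.5 -0.8 0 0.03 0 0 0")

```text
time: 14.5
tool_pos: [487.7, 25.7, 3.5]
tcp_rot: [-3.142, -0.0, 1.706]
contact_force: [0.1, 0.2, -0.0]
grip_width: 67.3
finger_force: 0.0
```

>>> step_arm(series="-0.5 0 0 -0.5 0 0 0;-0.5 0 0 -1 0 0 0;-0.5 0 0 -1 0 0 0")

```text
time: 14.8
tool_pos: [490.9, 25.2, 87.7]
tcp_rot: [3.133, 0.002, 1.706]
contact_force: [-0.1, 0.2, 0.3]
grip_width: 68.5
finger_force: 0.0
```

```bash
python3 - <<'E'
from car import *
plan(490,130,60,97.4)
for n in("top","side"):
    c=vision.capture(n)
    try: print(n,blue(c,(380,600,-60,220)))
    except Exception as e: print(e)
    for k,z in(("rib_grip",34),("tag_center",12)):
        for r in models.pinpoint(c,k)[:4]:print(k,r["p"],at_z(c,r["position"],z))
    save(c,n+"5.png",(220,130,400,260) if n=="top" else (230,130,400,300),4)
E
```

```text
t 14.8 pos [490.9  25.2  87.7] yaw [179.5   0.1  97.7] q [-0.1  0.4  1.8  0.   0.9 -0.2] F [-0.1  0.2  0.3] w 68.5
shift [1.3 0.2 0.3] turn [0. 0. 0.]
top (117, array([473.5, 133.4,  47.8,  33.6,   7.4]), np.float64(22.1111734976039), (np.int64(305), np.int64(314), np.int64(212), np.int64(225)))
rib_grip 0.63 [487.1 134.3  34. ]
rib_grip 0.63 [738.8 456.8  34. ]
tag_center 0.94 [641.4 448.4  12. ]
side (58, array([490. , 114.1,  65.3,  26. ,  79.9]), np.float64(13.692221441137173), (np.int64(315), np.int64(323), np.int64(218), np.int64(232)))
rib_grip 0.8 [471.2 120.9  34. ]
rib_grip 0.8 [297.3 253.1  34. ]
tag_center 0.95 [485.6  27.4  12. ]
tag_center 0.9 [199.4 268.8  12. ]
tag_center 0.75 [630.8 451.7  12. ]
```

View pics/side5.png

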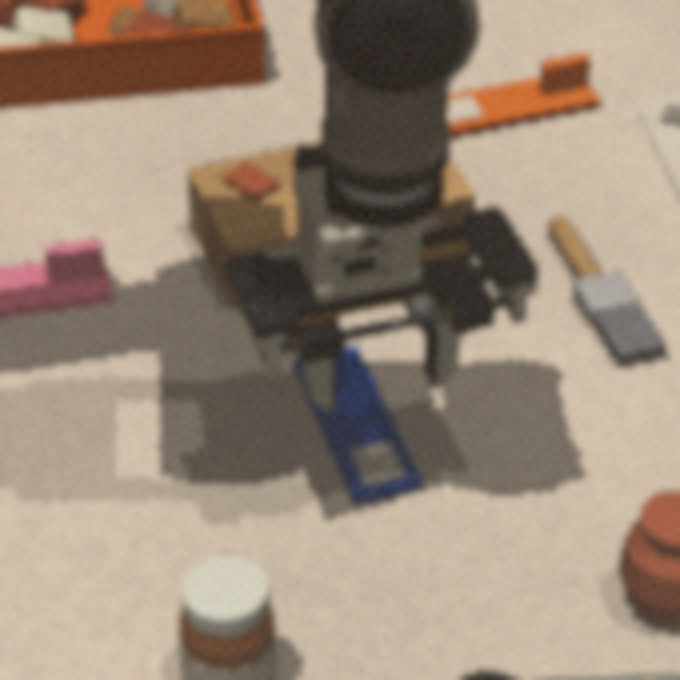

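The carrier lies free on the open table, tag at (378,465) in the crop and rear out of the rack. Going to the rib.

>>> step_arm(series="-0.2 0.5 -0.02 0 0 0 0;-0.2 1 -0.04 0 0 0 0;-0.2 1 -0.04 0 0 0 0")

```text
time: 15.4
tool_pos: [472.2, 107.0, 82.4]
tcp_rot: [-3.139, -0.001, 1.709]
contact_force: [0.0, -0.4, -0.2]
grip_width: 55.5
finger_force: 0.0
```

>>> step_arm(series="-0.2 0.28 0 0 0 0 0;-0.2 0.28 0 0 0 0 0;-0.2 0.28 0 0 0 0 0")

```text
time: 15.7
tool_pos: [470.7, 125.5, 82.9]
tcp_rot: [-3.14, 0.0, 1.706]
contact_force: [0.0, -0.3, 0.2]
grip_width: 55.1
finger_force: 0.0
```

```bash
python3 - <<'E'
from car import *
plan(474,126.5,17,97.7)
c=vision.capture("side");print(blue(c,(380,600,-60,220)))
for k,z in(("rib_grip",34),("tag_center",12)):
    for r in models.pinpoint(c,k)[:3]:print(k,r["p"],at_z(c,r["position"],z))
save(c,"s6.png",(270,130,390,270),5)
E
```

```text
t 15.7 pos [470.7 125.5  82.9] yaw [-179.9    0.    97.8] q [ 0.1  0.5  1.8 -0.   0.9 -0. ] F [ 0.  -0.3  0.2] w 55.1
shift [0.  0.  0.8] turn [-0.  0.  0.]
(262, array([483.5,  51.5, 108.5,  49.2, -83.3]), np.float64(11.596589868577238), (np.int64(309), np.int64(333), np.int64(227), np.int64(253)))
rib_grip 0.86 [291.6 269.   34. ]
rib_grip 0.66 [743.2 457.   34. ]
rib_grip 0.6 [486.1 120.9  34. ]
tag_center 0.8 [198.  270.5  12. ]
tag_center 0.76 [640.6 457.5  12. ]
tag_center 0.67 [486.4  25.6  12. ]
```

View pics/s6.png

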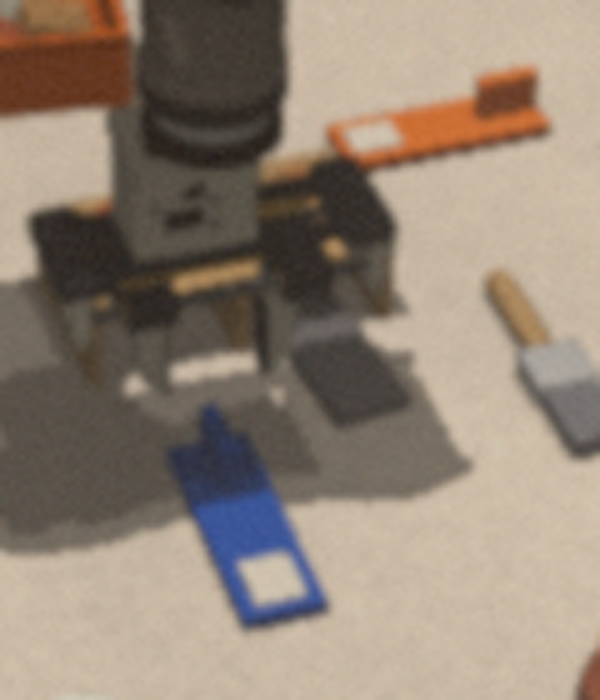

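```bash
python3 - <<'E'
from car import *
c=vision.capture("side")
a=np.radians(-82.5);x=np.array([np.cos(a),np.sin(a)]);y=np.array([-x[1],x[0]]);O=np.array([486,26.5])-50*x
for nm,p,q,z in(("yp",(-10,25),(70,25),12),("ym",(-10,-25),(70,-25),12),("front",(75,-22),(75,22),12),("rear",(-75,-22),(-75,-8),12),("ribL",(-72,-6),(-28,-6),42)):
    A,B,d,r=edge(c,O+p[0]*x+p[1]*y,O+q[0]*x+q[1]*y,z,8)
    print(nm,d,r,[(round(float((P-O)@x),1),round(float((P-O)@y),1)) for P in(A,B)])
f=lambda p:(np.array(proj(c,p))-[270,130])*5
for p in((-75,-25,12),(75,-25,12),(75,25,12),(-28,0,42),(-72,0,42)): print(p,f([*(O+p[0]*x+p[1]*y),p[2]]))
plan(*(O-50*x),17,97.5)
print(O-50*x)
E
```

```text
yp -82.84059 0.26871085 [(-9.9, 26.4), (69.9, 25.9)]
ym -82.86618 0.27934217 [(-10.0, -25.9), (70.0, -26.4)]
front 6.1268888 0.8023801 [(83.2, -22.0), (84.2, 22.0)]
rear -11.919947 0.12137994 [(-75.7, -21.8), (-71.3, -9.1)]
ribL -99.80531 0.18343264 [(-71.3, -3.2), (-30.4, -15.9)]
(-75, -25, 12) [159.3 446.3]
(75, -25, 12) [237.5 619.2]
(75, 25, 12) [323.9 599.7]
(-28, 0, 42) [224.2 449.9]
(-72, 0, 42) [201.3 402.3]
t 15.9 pos [471.1 125.   83.4] yaw [-180.     0.    97.7] q [ 0.1  0.5  1.8 -0.   0.9 -0. ] F [-0.4 -0.4 -0.2] w 55.2
shift [0.  0.  0.8] turn [-0.  0.  0.]
[472.9 125.6]
```

>>> step_arm(series="-0.2 -0.015 0.025 0.5 0 0 0;-0.2 -0.015 0.025 0.83 0 0 0;-0.2 -0.015 0.025 0.83 0 0 0;1 -0.015 0.025 0.83 0 0 0;1 -0.015 0.025 0.83 0 0 0;1 -0.015 0.025 0.83 0 0 0;1 -0.015 0.025 0.83 0 0 0;1 -0.015 0.025 0.83 0 0 0")

```text
time: 16.7
tool_pos: [473.5, 125.1, 17.8]
tcp_rot: [3.14, -0.0, 1.705]
contact_force: [0.0, 0.3, -0.1]
grip_width: 19.4
finger_force: 0.0
```

>>> step_arm(series="1 0 0 -0.15 0 0 0;1 0 0 -0.35 0 0 0;1 0 0 -0.35 0 0 0")

```text
time: 17.0
tool_pos: [474.4, 125.2, 47.2]
tcp_rot: [3.138, -0.0, 1.705]
contact_force: [0.7, 0.4, -1.9]
grip_width: 11.9
finger_force: 29.9
```

```bash
python3 - <<'E'
from car import *
plan(487+150*.118,-285.7+150*.993,50,83.2)
c=vision.capture("side");save(c,"s7.png",(270,130,390,270),5)
f,M,t=cam(c);P=cloud(c)
n,r,zz,bb=blue(c,(380,600,-60,220),12);print(n,r,zz,bb)
hsv=cv2.cvtColor(c["frame"],cv2.COLOR_RGB2HSV).astype(int);m=(hsv[...,0]>103)&(hsv[...,0]<132)&(hsv[...,1]>110)&(abs(P[...,0]-480)<60)&(P[...,1]<100)&(P[...,1]>-60)
q=P[m];print(np.polyfit(q[:,1],q[:,2],1),q[:,1].min(),q[:,1].max(),q[:,2].mean())
E
```

```text
t 17.0 pos [474.4 125.2  47.2] yaw [179.8  -0.   97.7] q [ 0.1  0.5  1.8  0.   0.8 -0. ] F [ 0.7  0.4 -1.9] w 11.9
shift [-3.3 -0.1 -0. ] turn [ 0. -0.  0.]
269 [487.7  70.9 110.6  53.  -82.5] 30.302499084665772 (np.int64(309), np.int64(333), np.int64(222), np.int64(249))
[ 0.  29.9] -1.3594372521618943 99.39185456896774 30.33543639211153
```

The fingers closed late and hold the rib about 12 mm too high. I'll set it down and regrip properly.

>>> step_arm(series="1 0 0 0.15 0 0 0;1 0 0 0.22 0 0 0;1 0 0 0.22 0 0 0;0.3 0 0 0.22 0 0 0;0.3 0 0 0.22 0 0 0;0.3 0 0 0.375 0 0 0;0.3 0 0 0.375 0 0 0;1 0 0 0.375 0 0 0;1 0 0 0.375 0 0 0;1 0 0 0.375 0 0 0;1 0 0 0.375 0 0 0;1 0 0 0.375 0 0 0")

```text
time: 18.25
tool_pos: [473.2, 125.0, 15.4]
tcp_rot: [3.141, -0.0, 1.705]
contact_force: [0.2, -1.4, 1.5]
grip_width: 11.8
finger_force: 30.0
```

```bash
python3 - <<'E'
from car import *
np.set_printoptions(precision=4)
plan(487+210*.118,-285.7+210*.993,50,83.2)
E
```

```text
t 18.25 pos [473.2 125.   15.4] yaw [179.97  -0.    97.71] q [ 0.1   0.56  1.87  0.    0.71 -0.03] F [ 0.2 -1.4  1.5] w 11.8
shift [-2.5692  0.1385 -0.4326] turn [ 0.0001 -0.      0.0403]
```

>>> step_arm(series="1 0 0 -0.2 0 0 0;1 0 0 -0.4 0 0 0;1 -0.3 0.1 -0.4 0 0 0.01;1 -0.6 0.2 -0.4 0 0 0.02;1 -1 0.26 -0.4 0 0 0.04;1 -1 0.26 -0.4 0 0 0.04;1 -1 0.26 -0.4 0 0 0.04")

```text
time: 18.95
tool_pos: [504.2, 48.1, 46.9]
tcp_rot: [-3.141, -0.0, 1.453]
contact_force: [0.1, 0.1, -1.5]
grip_width: 11.7
finger_force: 30.0
```

```bash
python3 - <<'E'
from car import *
np.set_printoptions(precision=4)
plan(516.5,-37.5,50,83.2)
E
```

```text
t 18.95 pos [504.2  48.1  46.9] yaw [-179.95   -0.02   83.28] q [-0.06  0.53  1.8   0.    0.82  0.06] F [ 0.1  0.1 -1.5] w 11.7
shift [-1.0452  0.2784 -0.0396] turn [-0.0001 -0.      0.0002]
```

>>> step_arm(series="1 -0.3 0.15 -0.04 0 0 0;1 -0.6 0.28 -0.04 0 0 0;1 -0.9 0.28 -0.04 0 0 0;1 -1 0.28 -0.04 0 0 0;1 -1 0.28 -0.04 0 0 0;1 -1 0.28 -0.04 0 0 0")

```text
time: 19.55
tool_pos: [517.0, -32.4, 50.2]
tcp_rot: [-3.141, -0.001, 1.455]
contact_force: [0.3, 0.5, -1.4]
grip_width: 11.6
finger_force: 30.0
```

```bash
cat > al.py <<'E'
from car import *
np.set_printoptions(precision=4)
yaw=np.radians(-96.8);X=np.array([np.cos(yaw),np.sin(yaw)]);Y=np.array([-X[1],X[0]]);O=np.array([487,-285.7])
o=readout.get_obs();p=np.array(o["tool_pos"]);d=p[:2]-O
print("t",o["time"],"tcp in press",d@X,d@Y,p[2],"tool yaw",np.degrees(o["tcp_rot"][2]),"F",np.round(o["contact_force"],1),"w",o["grip_width"])
def carrier(c,org,yawd,z):
    a=np.radians(yawd);x=np.array([np.cos(a),np.sin(a)]);y=np.array([-x[1],x[0]])
    for nm,P,Q in(("yp",(-10,25),(70,25)),("ym",(-10,-25),(70,-25)),("front",(75,-20),(75,20))):
        A,B,dd,r=edge(c,org+P[0]*x+P[1]*y,org+Q[0]*x+Q[1]*y,z,8)
        print(nm,"dir",round(float(dd),1),"r",round(float(r),2),"press",[(round(float((q-O)@X),1),round(float((q-O)@Y),1)) for q in(A,B)])
E
python3 - <<'E'
from al import *
for n in("side","top"):
    c=vision.capture(n);print(n);carrier(c,p[:2]+50*X,-96.8,p[2]-15+12)
    print(blue(c,(400,620,-200,20),p[2]-3))
    if n=="side":save(c,"s8.png",(290,170,410,300),5)
E
```

```text
t 19.55 tcp in press -255.07007747940835 -0.17246770337001394 50.22281498749313 tool yaw 83.35820066815572 F [ 0.3  0.5 -1.4] w 11.597758505023622
side
yp dir -93.2 r 0.46 press [(-215.0, 24.3), (-135.3, 29.4)]
ym dir -96.7 r 0.12 press [(-215.1, -25.2), (-135.1, -25.1)]
front dir -4.6 r 0.52 press [(-137.9, -20.5), (-139.5, 19.4)]
(395, array([ 508.7437, -105.1458,  111.317 ,   51.043 ,   84.1331]), np.float64(45.752063358363706), (np.int64(331), np.int64(353), np.int64(255), np.int64(286)))
top
yp dir -110.9 r 1.49 press [(-213.2, 33.2), (-137.5, 14.2)]
ym dir -84.1 r 2.88 press [(-214.3, -29.9), (-137.2, -12.6)]
front dir -7.4 r 0.41 press [(-132.8, -20.1), (-132.3, 19.9)]
(8, array([ 485.1954, -141.5562,   13.3083,    6.6188,  -82.5692]), np.float64(48.51618091546491), (np.int64(392), np.int64(395), np.int64(223), np.int64(224)))
```

View pics/s8.png

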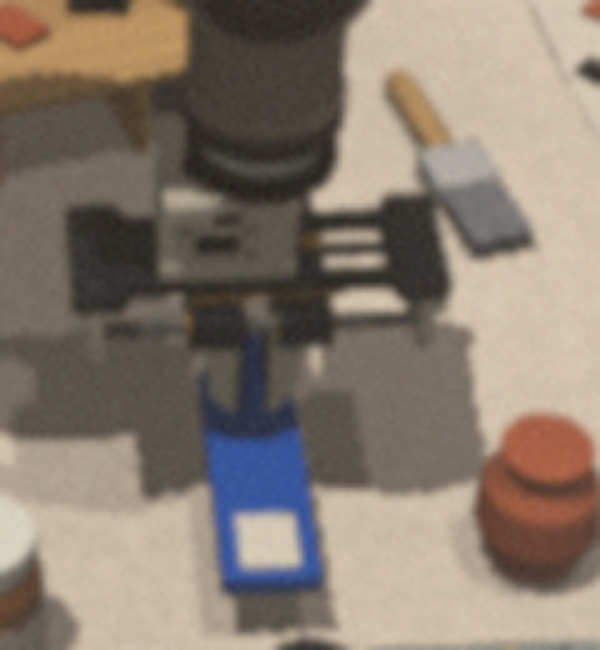

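The carrier is lifted, level and aligned with the lane (edges at ±25, yaw -96.7°). I'll go over the base plate's edge, then lower and slide.

>>> step_arm(series="1 -0.25 0 0.1 0 0 0;1 -0.5 0 0.22 0 0 0;1 -0.75 0 0.22 0 0 0;1 -0.95 0 0.22 0 0 0;1 -0.95 0 0.22 0 0 0;1 -0.95 0 0.22 0 0 0")

```text
time: 20.25
tool_pos: [508.5, -108.3, 32.7]
tcp_rot: [-3.141, -0.0, 1.454]
contact_force: [0.1, 0.3, -1.5]
grip_width: 12.0
finger_force: 30.0
```

```bash
python3 - <<'E'
from al import *
c=vision.capture("side");carrier(c,p[:2]+54*X,-96.8,p[2]-3)
E
```

```text
t 20.25 tcp in press -178.71329520681837 0.3586039697803365 32.66759550133454 tool yaw 83.31402653267295 F [ 0.1  0.3 -1.5] w 12.03545115596486
yp dir -82.9 r 0.78 press [(-134.2, 23.1), (-57.3, 42.0)]
ym dir -98.1 r 0.52 press [(-134.7, -24.4), (-54.8, -26.2)]
front dir -10.3 r 0.57 press [(-54.3, -19.4), (-52.0, 19.8)]
```

>>> step_arm(series="1 0 0 0.05 0 0 0;1 0 0 0.085 0 0 0;1 -0.15 0 0.085 0 0 0;1 -0.3 0 0.085 0 0 0;1 -0.45 0 0.085 0 0 0;1 -0.6 0 0.085 0 0 0;1 -0.75 0 0.085 0 0 0;1 -0.9 0 0.085 0 0 0;1 -0.9 0 0.085 0 0 0")

```text
time: 21.2
tool_pos: [500.1, -182.5, 25.9]
tcp_rot: [3.141, 0.0, 1.452]
contact_force: [0.2, -0.1, -1.8]
grip_width: 11.8
finger_force: 30.0
```

```bash
python3 - <<'E'
from al import *
E
```

```text
t 21.2 tcp in press -104.05035504710543 0.7556899816307645 25.937056833759883 tool yaw 83.19359758141036 F [ 0.2 -0.1 -1.8] w 11.808445888212562
```

>>> step_arm(series="1 -0.03 0 0.012 0 0 0;1 -0.06 0 0.012 0 0 0;1 -0.08 0 0.012 0 0 0;1 -0.08 0 0.012 0 0 0")

```text
time: 21.6
tool_pos: [499.7, -186.5, 25.4]
tcp_rot: [3.141, -0.0, 1.454]
contact_force: [-0.3, 3.7, 4.9]
grip_width: 11.7
finger_force: 30.0
```

>>> step_arm(series="1 -0.02 0 0 0 0 0;1 -0.02 0 0 0 0 0")

```text
time: 21.8
tool_pos: [499.6, -188.0, 25.4]
tcp_rot: [3.141, -0.0, 1.454]
contact_force: [0.6, 4.1, 6.2]
grip_width: 11.6
finger_force: 30.0
```

>>> step_arm(series="1 -0.02 0 0 0 0 0;1 -0.02 0 0 0 0 0")

```text
time: 22.0
tool_pos: [499.4, -189.7, 25.4]
tcp_rot: [3.141, -0.0, 1.454]
contact_force: [0.3, 3.6, 5.4]
grip_width: 11.5
finger_force: 30.0
```

```bash
python3 -c "from al import *"
```

```text
t 22.0 tcp in press -96.83865075511505 0.9282165775636315 25.416977167461685 tool yaw 83.32933699676872 F [0.3 3.6 5.4] w 11.519781307790481
```

>>> step_arm(series="1 -0.03 0 -0.004 0 0 0;1 -0.03 0 -0.004 0 0 0")

```text
time: 22.2
tool_pos: [499.3, -189.8, 25.4]
tcp_rot: [3.141, -0.003, 1.454]
contact_force: [3.7, 14.5, 6.0]
grip_width: 11.5
finger_force: 30.0
```

>>> step_arm(series="1 -0.03 0 0 0 0 0;1 -0.03 0 0 0 0 0")

```text
time: 22.4
tool_pos: [499.2, -190.1, 25.4]
tcp_rot: [-3.141, -0.007, 1.454]
contact_force: [7.0, 23.7, 6.6]
grip_width: 11.8
finger_force: 30.0
```

```bash
python3 -c "from al import *"
```

```text
t 22.4 tcp in press -96.40801630813989 0.7598669548082064 25.401217208279864 tool yaw 83.28640709848247 F [ 7.  23.7  6.6] w 11.750021701358959
```

It hit the stop, with force jumping to 24 N at the predicted position. Releasing with a narrow opening and rising.

>>> step_arm(series="0.35 0 0 0 0 0 0;0.35 0 0 0 0 0 0;0.35 0 0 0 0 0 0;0.35 0 0 -0.4 0 0 0;0.35 0 0 -1 0 0 0;0.35 0 0 -1 0 0 0;0.35 0 0 -1 0 0 0")

```text
time: 23.1
tool_pos: [498.9, -195.6, 106.2]
tcp_rot: [3.139, 0.001, 1.453]
contact_force: [0.1, -0.2, 0.0]
grip_width: 29.7
finger_force: 0.0
```

>>> step_arm(series="1 0 0 -0.5 0 0 0;1 0 0 -1 0 0 0;1 0 0 -1 0 0 0;1 0 0 -1 0 0 0")

```text
time: 23.5
tool_pos: [498.1, -195.0, 184.5]
tcp_rot: [-3.141, -0.0, 1.454]
contact_force: [-0.3, -0.0, -0.5]
grip_width: 3.2
finger_force: 0.0
```

```bash
python3 - <<'E'
from al import *
plan(487.2,-285.7,150,83.2)
for n in("side","top"):
    c=vision.capture(n)
    a=np.radians(-96.8)
    for nm,P,Q,z in(("rear",(-125,-22),(-125,-8),22),("yp",(-120,25),(-60,25),22),("ym",(-120,-25),(-60,-25),22),("ribtop",(-122,0),(-122,6),52)):
        A,B,dd,r=edge(c,O+P[0]*X+P[1]*Y,O+Q[0]*X+Q[1]*Y,z,8)
        print(n,nm,round(float(dd),1),round(float(r),2),[(round(float((q-O)@X),1),round(float((q-O)@Y),1)) for q in(A,B)])
    if n=="side":save(c,"s9.png",(310,240,430,360),5)
E
```

```text
t 23.5 tcp in press -91.38914068852259 0.2816688117487054 184.52713868079124 tool yaw 83.28736669439354 F [-0.3 -0.  -0.5] w 3.1878332233518982
t 23.5 pos [ 498.1 -195.   184.5] yaw [-179.97   -0.01   83.29] q [-0.52  0.4   1.56 -0.    1.18 -0.4 ] F [-0.3 -0.  -0.5] w 3.2
shift [-1.1421 -0.0025  0.4314] turn [-0.0001 -0.      0.0002]
side rear 171.7 0.4 [(-125.7, -16.0), (-125.8, -17.8)]
side yp -97.3 1.07 [(-119.8, 35.6), (-59.9, 35.0)]
side ym -96.9 0.83 [(-120.0, -26.6), (-60.0, -26.7)]
side ribtop -21.3 0.1 [(-119.1, -0.3), (-117.7, 5.4)]
top rear -26.0 0.49 [(-123.9, -20.3), (-122.0, -15.0)]
top yp -81.9 2.61 [(-117.9, 15.3), (-61.1, 30.4)]
top ym -69.5 0.77 [(-116.9, -33.8), (-66.1, -7.5)]
top ribtop -72.5 0.09 [(-122.5, 0.7), (-119.3, 2.1)]
```

View pics/s9.png

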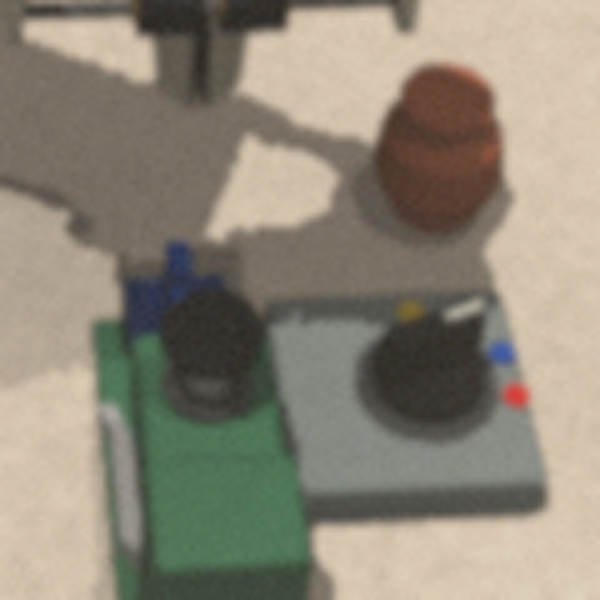

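The carrier's rear sits at press x about -125, so it is home, and the dial still points at blue. Now the plunger.

>>> step_arm(series="1 -0.6 0 0 0 0 0;1 -1 0 0 0 0 0;1 -1 0 0 0 0 0")

```text
time: 23.9
tool_pos: [487.9, -277.4, 183.0]
tcp_rot: [-3.139, -0.0, 1.45]
contact_force: [0.2, 0.4, 0.4]
grip_width: -0.1
finger_force: 0.0
```

>>> step_arm(series="1 -0.142 0 0 0 0 0;1 -0.142 0 0.25 0 0 0;1 -0.142 0 0.5 0 0 0;1 -0.142 0 0.5 0 0 0")

```text
time: 24.3
tool_pos: [486.2, -283.9, 142.0]
tcp_rot: [-3.136, -0.004, 1.455]
contact_force: [0.5, 0.4, 0.3]
grip_width: 0.7
finger_force: 0.0
```

```bash
python3 -c "
from al import *
plan(487.2,-285.7,115,83.2)"
```

```text
t 24.3 tcp in press -1.7290160620241144 -1.0249182297511166 141.9673884702289 tool yaw 83.34541361066081 F [0.5 0.4 0.3] w 0.6943209400861953
t 24.3 pos [ 486.2 -283.9  142. ] yaw [-179.66   -0.22   83.35] q [-0.66  0.49  1.53  0.    1.12 -0.55] F [0.5 0.4 0.3] w 0.7
shift [-0.0227  0.0172  0.3369] turn [-0.0009 -0.0006  0.0004]
```

Press down to about z 115, then on to the stop while watching the force.

>>> step_arm(series="1 0 0 0.06 0 0 0;1 0 0 0.12 0 0 0;1 0 0 0.18 0 0 0;1 0 0 0.24 0 0 0;1 0 0 0.3 0 0 0;1 0 0 0.34 0 0 0;1 0 0 0.34 0 0 0")

```text
time: 25.0
tool_pos: [488.4, -285.7, 118.9]
tcp_rot: [3.14, 0.001, 1.454]
contact_force: [-1.3, 1.4, 8.9]
grip_width: 0.4
finger_force: 4.3
```

>>> step_arm(series="1 0 0 0.02 0 0 0;1 0 0 0.02 0 0 0")

```text
time: 25.2
tool_pos: [488.4, -285.7, 117.7]
tcp_rot: [3.14, 0.001, 1.454]
contact_force: [-1.6, 1.8, 8.4]
grip_width: 0.4
finger_force: 4.5
```

>>> step_arm(series="1 0 0 0.03 0 0 0;1 0 0 0.03 0 0 0")

```text
time: 25.4
tool_pos: [488.4, -285.7, 115.3]
tcp_rot: [3.139, 0.001, 1.454]
contact_force: [-2.0, 2.3, 10.3]
grip_width: 0.3
finger_force: 4.9
```

>>> step_arm(series="1 0 0 0.025 0 0 0;1 0 0 0.025 0 0 0")

```text
time: 25.6
tool_pos: [488.4, -285.8, 114.8]
tcp_rot: [3.139, 0.001, 1.454]
contact_force: [-4.9, 3.7, 18.1]
grip_width: 0.2
finger_force: 9.3
```

The force jumped to 18 N at z 114.8, so it is at the stop. Pressing a touch more, holding 0.8 s, then releasing and withdrawing.

>>> step_arm(series="1 0 0 0.01 0 0 0;1 0 0 0.01 0 0 0;1 0 0 0.01 0 0 0;1 0 0 0.01 0 0 0;1 0 0 0.01 0 0 0;1 0 0 0.01 0 0 0;1 0 0 0.01 0 0 0;1 0 0 0.01 0 0 0")

```text
time: 26.4
tool_pos: [488.5, -285.8, 114.7]
tcp_rot: [3.138, 0.002, 1.454]
contact_force: [-6.0, 4.6, 22.6]
grip_width: 0.5
finger_force: 11.7
```

>>> step_arm(series="1 0 0 -0.1 0 0 0;1 0 0 -0.2 0 0 0;1 0 0 -0.35 0 0 0;1 0 0 -0.6 0 0 0;1 0 0 -1 0 0 0;1 0 0 -1 0 0 0")

```text
time: 27.0
tool_pos: [489.5, -286.9, 195.5]
tcp_rot: [3.135, 0.004, 1.454]
contact_force: [0.8, -0.4, -0.2]
grip_width: 0.0
finger_force: 0.0
```

>>> step_arm(series="1 1 -0.5 -0.3 0 0 0;1 1 -0.5 -0.3 0 0 0;1 1 -0.5 -0.3 0 0 0;1 1 -0.5 -0.3 0 0 0")

```text
time: 27.4
tool_pos: [457.4, -201.0, 215.4]
tcp_rot: [3.141, 0.001, 1.455]
contact_force: [0.1, -0.3, -0.2]
grip_width: 0.3
finger_force: 0.0
```

```bash
python3 - <<'E'
from al import *
for n in("top","side"):
    c=vision.capture(n);P=cloud(c);z=P[...,2]
    near=lambda x,y,r:np.hypot(P[...,0]-x,P[...,1]-y)<r
    q=near(487,-286,30)&(z>105)&(z<150);print(n,"cap",np.median(z[q]))
    q=near(603.7,-255.3,40)&(z>55)&(z<90);print("bar",rect(P[q]))
    for k in("pot","jar","brush","spare"):
        for r in models.pinpoint(c,k)[:1]:print(k,round(r["p"],2),at_z(c,r["position"],0)[:2])
    A,B,dd,r=edge(c,O-125*X-22*Y,O-125*X-8*Y,22,6);print("rear",(A-O)@X,(B-O)@X,r)
    for nm,x,y in(("pot",655,-117),("jar",368,-137)):
        q=near(x,y,60)&(z>15)&(z<100);print(nm,P[q].min(0),P[q].max(0))
E
```

```text
t 27.4 tcp in press -80.58848804779046 -39.44537651669981 215.42020940898675 tool yaw 83.38877114458505 F [ 0.1 -0.3 -0.2] w 0.27315814690823387
top cap 131.8903926641456
bar [0. 0. 0. 0. 0.]
pot 0.82 [ 652.7561 -109.137 ]
jar 0.54 [ 358.2841 -127.9083]
brush 0.81 [702.0372 190.8923]
spare 0.92 [555.64   234.3645]
rear -125.94590574914155 -127.34206505857804 0.25952083
pot [ 619.987  -149.9403   27.8483] [677.1592 -86.8797  87.6724]
jar [ 349.1297 -119.972    16.0729] [ 387.3183 -102.4043   88.3042]
side cap 133.1408514607994
bar [ 604.1943 -257.2209   53.3503   17.0139   11.697 ]
pot 0.72 [ 509.1614 -156.7113]
jar 0.64 [ 359.6298 -142.6222]
brush 0.86 [695.6411 186.5135]
rear -121.40338522325246 -122.98223049414834 0.23644233
pot [ 618.168  -156.6099   15.8816] [682.4558 -97.4761  84.9183]
jar [ 332.2095 -166.4532   15.1052] [ 391.2063 -107.8997   89.0804]
```

```bash
python3 -c "
from plant import order
print(order.close_job())"
```

```text
the job is handed in; nothing more can be done
None
```

The job is done and handed in at about 27.5 s: the dial is on blue, the blue carrier is home against the stop, and the plunger was held at its stop for 0.8 s and sprang back; in the last pictures the spare, pot, jar and brush showed no sign of having moved.

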